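# Lever a sunken vial out of its ejector and stand it in the tray

## Task

The stoppered glass vial is sunk too deep in the aluminium sleeve to be gripped. Press the red pad of the lever down onto its stop, and keep pressing there for about a second at about 12 N, clearly more than the 4 N the lever needs to move but never over 20 N, so that its other end tips up and raises the vial. Then lift the vial out by its top and stand it upright in the blue tray, leaving the roll of tape, the timer and the dropper bottle where they are.

Things in the scene. Friction and masses are not known exactly. Their poses are not given: they have to be found in the camera images.
- ejector: vial ejector, fixed to the table: white base plate 225 x 66 x 8 mm, upright aluminium sleeve at one end, steel see-saw lever with a red pad at the other. Origin on the table under the lever's pivot; x along the lever towards the pad, z up. Sleeve axis at x = -70 mm. The lever's other end pushes the vial up from below at that x. Moving slowly, the lever resists with about 4 N at the pad.
- pivot_nominal (a point): fixed to the ejector: pivot pin at its nominal height, 44 mm over the table, between cheeks 61 mm high, 30 mm apart over all. The pin really sits anywhere in upright slots: the whole lever is up to 8 mm higher or lower than nominal, differently at each start. This is not measured and must be felt. Lever half-lengths: 97 mm to the end with the pad, 74 mm to the other.
- lever (a joint): lever angle, rad: 0 = red pad up (start), 0.50 = pad fully down on a hard stop, which raises the vial 17 to 34 mm according to the pin's height. Released there, it stays down by the friction of its pivot.
- tab_nominal (a point): fixed to the ejector: centre of the red pad's top with the pad up and the pin at nominal height (x = 74.3 mm, 76.4 mm over the table). Pad 34 mm along the lever, 32 mm across; slopes 0.25 rad when up (outer end higher), as much the other way when fully down, then its top centre is nominally at x = 81 mm, 37 mm over the table. The pad is springy: about 6 N per mm, up to 5 mm.
- sleeve_mouth (a point): centre of the sleeve's mouth, 98 mm above the table, axes as the ejector; sleeve inner radius 18 mm, outer 22 mm, the vial's seat inside 39.5 mm above the table
- vial: glass vial with black stopper, 58 mm high: body 29 mm across, stopper 33 mm across over the top 7 mm; origin at the centre of its underside, z towards the stopper. It starts standing in the sleeve, its top flush with the mouth. About 40 g.
- tray: loose blue shallow tray with a dark liner, 116 x 96 x 14 mm, walls 3 mm, inner floor 5 mm above its underside; origin at the centre of its underside, x along its long side
- tape: bystander: roll of tan tape lying flat, 98 mm across, 25 mm high, origin at the centre of its underside
- timer: bystander: small white timer lying flat, 66 x 66 x 19 mm, origin at the centre of its underside
- dropper_green: bystander: white dropper bottle with a green top, 27 mm across, 74 mm high, origin at the centre of its underside
Mind the look-alikes: they are no part of the job. Leave any purple look-alike of the vial alone.

How it is judged:
By the outcome, as a careful person would: the job done as asked, in the order asked, and still so for the second after the job is handed in, with the robot touching nothing.
It also fails if it takes over 61 s, if anything falls off the work surface, if the arm or the gripper's body presses on something with over 40 N, if the wrist force passes 120 N, or if a joint passes its speed limit or range.

## Robot

A 6-joint arm with a two-finger parallel gripper is mounted at the origin on a cart in front of the work surface, level with it; the furniture and walls round the work are solid. World frame = base frame: x ahead of the robot, y to its left, z up, the work surface at z = 0. Lengths are in m, angles in rad, forces in N, time in s.
With the tool pointing down it reaches from about 0.35 to 0.775 m from the base axis. Payload 7.3 kg.
Tool frame: the origin (TCP) lies at the centre of the arm's flange, where the gripper is bolted on; the fingertips stand 178 mm ahead of it and the grasp point (between the pads) lies 159 mm ahead of it (tip_extent is the distance from the TCP to the fingertips, in m); z points along the fingers, y is the line along which they close (so a half turn about z gives the same grasp; the last joint's range is limited). The gripper opens to 92 mm and grips with 3 to 60 N. Pads are 19 mm wide; open, the fingers measure 130 mm over their backs; the gripper's body (75 mm by 190 mm) begins 47 mm behind the grasp point.
Start: joints at [-1.456, 0.342, 1.524, -0, 1.275, -0.146], TCP at [0.135, -0.507, 0.405] pointing down, gripper open.
Joint ranges: [-2.53, 2.53], [-0.77, 2.02], [0.04, 2.7], [-1, 4.14], [0.28, 2.66], [-3.11, 3.11]. Speed limits (rad/s): [2.57, 2.57, 3.14, 3.14, 3.14, 3.14].

## Interface

Orientations are given as [roll, pitch, yaw] about the fixed x, y, z axes, in that order (R = Rz(yaw) Ry(pitch) Rx(roll)).
In Python, from cell import * gives the robot as it stands.
- The arm moves only by the tool arm_command, never from a script. Its arguments are lists of equal length, an entry for each row: "xyz": the shift along the world's x, y, z in mm, a list of three; "spin": the turn about the world's z in degrees. In form: {"xyz": [[tx, ty, tz], ...], "spin": [spin, ...]}. A call has 1 to 20 rows; each row shifts and turns the commanded pose from where the row before left it; what a row does not reach is not made up. A row lasts 1/10 s, in which the tool goes at most 50 mm and 8.59 degrees, less where a joint would pass 70% of its speed; a pose out of reach is approached as far as the arm can. A call with a gripper value outside its range is refused whole. "jaw" is the opening, from -1 (shut) to 1 (fully open), set as the call begins (left out, the last holds). The fingers move at their own pace and stop on an object; "squeeze" is the grip in N (left out, the last holds). Time passes only in rows, so rows that do not move let the fingers close. It gives the time, the measured TCP pose, the force, the opening and the grip force at its end, in the units of the state.
- observe(): the state, without advancing time (a new reading comes with each control period).
- read_camera(name): name is "side" or "top"; returns a dict with "img" (400x640x3 uint8, red, green, blue), "depth" (400x640 float32, m along the optical axis (not along the pixel's ray), 0 where there is no reading), "fx", "fy", "cx", "cy" (pixels), "dist_coeffs" ([k1, k2, p1, p2, k3] as OpenCV has them; the pictures are not rectified), "world_from_camera" (4x4, takes a point from camera to world coordinates). Camera axes: x right, y up, looking along -z (the intrinsics and any distortion apply to the point x, -y, -z); pixel columns grow to the right and rows downward; lengths in m; the calibration is good to about 2 mm. A picture is of the moment at which its call begins.
- hand_in(): hands the job in; it is judged then, once.
The state is a dict: "time": time; "qpos": joint angles; "qvel": joint speeds; "joint_efforts": joint torques, N m; "tool_pos": TCP position; "tool_rot": TCP orientation; "contact_force": force on the tool from outside, world axes, zero at the start; "torque": the same for the moment, N m; "opening": finger opening in m; "grip_force": force on a finger pad.
Only numpy, scipy, OpenCV 4.12 (cv2) and the standard library are available. Lean on these libraries where they do the work, as an engineer would, in place of code of your own. Each camera call takes 0.05 s, during which the arm holds its last target. There are 200 camera calls.

## Working session

There is one attempt and no reset: what is moved stays moved. The work goes in short steps, Python scripts to look and compute and a tool call to move; the robot and the scene stay as the last step left them, time stands still between calls to the robot, and variables do not carry over. Pictures are saved under pics/ and viewed, at most 10 in all, crops included, and the job is handed in when it is done.

Besides the shell and the picture viewer there is one more tool, called after "Emit:" by a JSON object that holds its "op" and its "data". arm_command: Moves the arm, as the interface text tells. Its arguments: {"type":"object","properties":{"xyz":{"type":"array","items":{"type":"array","items":{"type":"number"}}},"spin":{"type":"array","items":{"type":"number"}},"jaw":{"type":"number"},"squeeze":{"type":"number"}},"required":["xyz","spin"]}

```bash
mkdir -p pics
cat > h.py <<'E'
from cell import *
import numpy as np, cv2
def grab(n):
    c=read_camera(n); return c
def world(c):
    h,w=c["depth"].shape
    u,v=np.meshgrid(np.arange(w),np.arange(h))
    K=np.array([[c["fx"],0,c["cx"]],[0,c["fy"],c["cy"]],[0,0,1.]])
    p=cv2.undistortPoints(np.stack([u,v],-1).reshape(-1,1,2).astype(float),K,np.array(c["dist_coeffs"],float)).reshape(h,w,2)
    d=c["depth"]; P=np.stack([p[...,0]*d,-p[...,1]*d,-d,np.ones_like(d)],-1)
    W=(P@np.array(c["world_from_camera"]).T)[...,:3]; W[d==0]=np.nan
    return W
E
python3 - <<'E'
from h import *
for n in("top","side"):
    c=grab(n); cv2.imwrite(f"pics/{n}1.png",c["img"][...,::-1]); np.savez(f"{n}1.npz",W=world(c),img=c["img"])
    print(n,np.round(c["world_from_camera"],3).tolist())
print(observe())
E
```

```text
top [[0.016, 0.976, -0.218, 0.332], [-1.0, 0.017, 0.002, 0.053], [0.005, 0.218, 0.976, 1.081], [0.0, 0.0, 0.0, 1.0]]
side [[-0.933, 0.179, -0.311, 0.285], [-0.359, -0.444, 0.821, 0.787], [0.009, 0.878, 0.478, 0.534], [0.0, 0.0, 0.0, 1.0]]
{'time': 0.1, 'qpos': array([-1.45599349e+00,  3.42665943e-01,  1.52486836e+00,  1.30621876e-06,
        1.27542654e+00, -1.45963482e-01]), 'qvel': array([ 0.00177805, -0.00091323, -0.00151308,  0.00024625,  0.00043335,
        0.00046772]), 'joint_efforts': array([ 7.50357467e-04, -4.32007062e+01, -2.44693440e+01,  7.18272314e-02,
        5.25852456e-02, -4.95317613e-05]), 'tool_pos': array([ 0.13538399, -0.5071341 ,  0.40412615]), 'tool_rot': array([-3.14023920e+00, -2.00232847e-04,  2.60765808e-01]), 'contact_force': array([0.82477347, 0.49230647, 0.56571127]), 'torque': array([-0.0142796 ,  0.0210935 , -0.00757094]), 'grip_force': 0.0, 'opening': 0.09187470085667461}
```

View pics/top1.png

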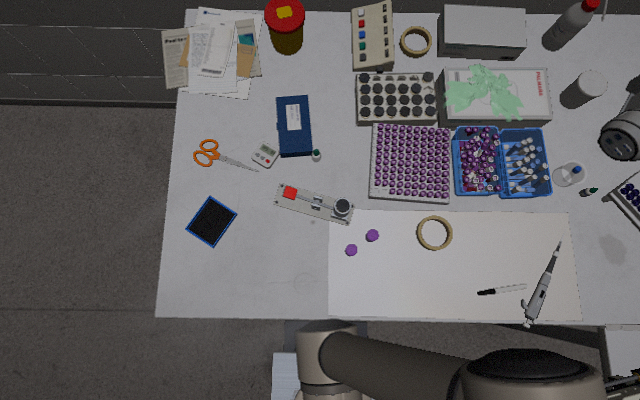

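View pics/side1.png

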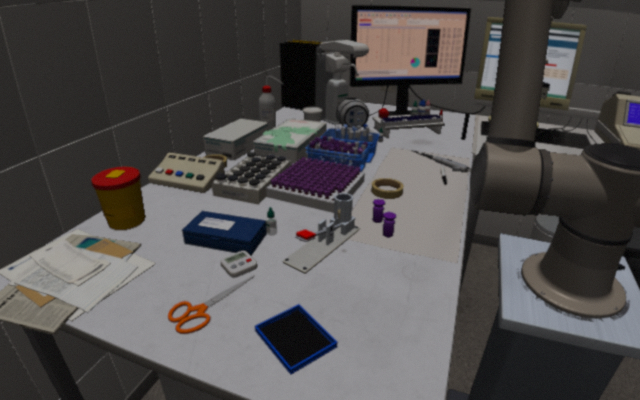

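The top view shows the red pad at about (289,192), the sleeve at (342,207), the tray at (211,221), the timer at (265,153) and the green dropper at (316,154). The tape is at (435,233) and the purple look-alikes are at (351,249) and (372,235). The side view shows the same layout.

```bash
cat > m.py <<'E'
from h import *
for n in("top","side"):
    z=np.load(n+"1.npz");W=z["W"];I=z["img"];H=cv2.cvtColor(I,cv2.COLOR_RGB2HSV)
    near=(W[...,0]>.3)&(W[...,0]<.75)&(W[...,1]>-.15)&(W[...,1]<.45)
    red=near&((H[...,0]<6)|(H[...,0]>174))&(H[...,1]>150)&(W[...,2]>.05)&(W[...,2]<.1)
    k,l,s,_=cv2.connectedComponentsWithStats(red.astype(np.uint8))
    if k>1:
        red=l==1+s[1:,4].argmax(); P=W[red]; m=np.median(P,0)
        print(n,"red",red.sum(),P.mean(0).round(4),P.min(0).round(4),P.max(0).round(4))
    blue=near&(H[...,0]>95)&(H[...,0]<125)&(H[...,1]>120)&(W[...,2]<.025)&(W[...,2]>-.01)
    k,l,s,_=cv2.connectedComponentsWithStats(cv2.dilate(blue.astype(np.uint8),np.ones((3,3))))
    for i in range(1,k):
        if s[i,4]>80:
            P=W[(l==i)&blue]; P=P[P[:,2]>0.008]
            if len(P)>10: print(n,"blue",len(P),cv2.minAreaRect((P[:,:2]*1000).astype(np.float32)),P[:,2].max())
    r=W[near&(W[...,2]>.088)&(W[...,2]<.108)]
    if len(r): 
        r=r[np.abs(r[:,:2]-np.median(r[:,:2],0)).max(1)<.03]
        print(n,"sleeve",len(r),r.mean(0).round(4),cv2.minEnclosingCircle((r[:,:2]*1000).astype(np.float32)),np.median(r[:,2]))
    pl=near&(W[...,2]>.004)&(W[...,2]<.012)&(H[...,1]<60)
    k,l,s,_=cv2.connectedComponentsWithStats(pl.astype(np.uint8))
    for i in range(1,k):
        if s[i,4]>150: P=W[l==i]; print(n,"plate",len(P),cv2.minAreaRect((P[:,:2]*1000).astype(np.float32)),np.median(P[:,2]))
z=np.load("top1.npz")["W"]
for nm,u,v in(("timer",265,153),("drop",316,154),("pv1",351,249),("pv2",372,235),("bluebox",295,125),("pad",289,192),("slv",342,207),("tray",211,221)): print(nm,z[v,u].round(4))
E
python3 m.py
python3 -c "
import cv2
a=cv2.imread('pics/top1.png')[165:245,250:380];cv2.imwrite('pics/c1.png',cv2.resize(a,None,fx=6,fy=6,interpolation=cv2.INTER_CUBIC))"
```

```text
top red 133 [0.5678 0.1214 0.0711] [0.5501 0.1048 0.0641] [0.5849 0.139  0.0771]
top blue 54 ((694.2723388671875, 110.543701171875), (2.6713924407958984, 88.00592803955078), 5.884231090545654) 0.02493811395059531
top blue 200 ((496.0389709472656, 344.5412292480469), (95.81320190429688, 115.07611846923828), 57.91504669189453) 0.020748145515919747
top sleeve 223 [ 0.5288 -0.0174  0.0971] ((529.5157470703125, -17.23790740966797), 22.63323402404785) 0.09756965242147775
top plate 805 ((548.4658203125, 57.20536804199219), (229.44931030273438, 68.01880645751953), 74.32300567626953) 0.008201951968999088
top plate 242 ((574.7717895507812, 61.92420959472656), (137.23007202148438, 24.15804100036621), 72.49144744873047) 0.008197710502083955
top plate 451 ((495.3882141113281, 344.544677734375), (81.14889526367188, 101.15459442138672), 58.42089080810547) 0.006171607766787934
side red 110 [0.5646 0.1292 0.0701] [0.5488 0.1103 0.065 ] [0.5834 0.1412 0.0748]
side blue 241 ((701.7864379882812, 129.23533630371094), (110.3996810913086, 51.636924743652344), 60.54001998901367) 0.02485428948177526
side blu
[... 187 characters left out ...]
5, -17.18773078918457), 23.72041893005371) 0.0958745554054311
side plate 1181 ((547.92578125, 57.98356628417969), (225.37472534179688, 67.32952880859375), 73.677001953125) 0.006845972411005041
side plate 153 ((672.5482177734375, 300.1295166015625), (74.58250427246094, 17.691682815551758), 72.59593963623047) 0.0051133162114199715
side plate 863 ((495.1866149902344, 344.16485595703125), (79.29666900634766, 95.53697967529297), 57.31528091430664) 0.004870224476632767
timer [0.6963 0.2005 0.0183]
drop [0.6821 0.0523 0.0587]
pv1 [ 0.4197 -0.0446  0.0574]
pv2 [ 0.4578 -0.1009  0.0574]
bluebox [0.7743 0.1143 0.0427]
pad [0.5691 0.1236 0.0696]
slv [ 0.5249 -0.0179  0.0965]
tray [0.4956 0.344  0.0102]
```

View pics/c1.png

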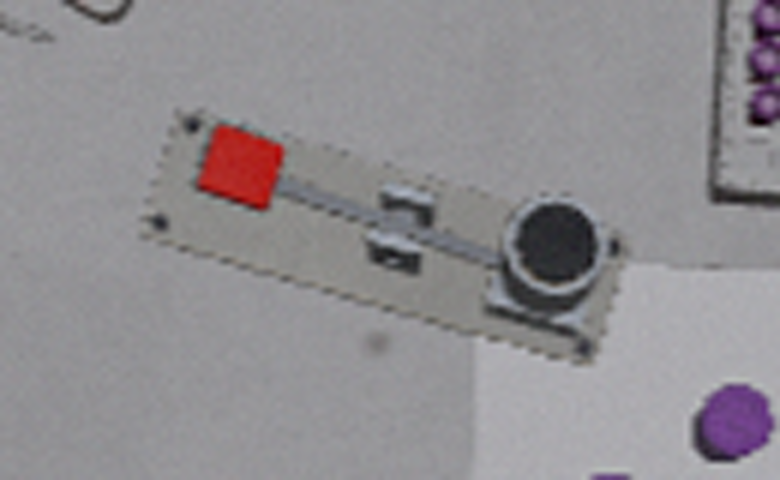

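Emit:
{"op": "arm_command", "data": {"xyz": [[26,25.5,0],[26,25.5,0],[26,25.5,0],[26,25.5,0],[26,25.5,0],[26,25.5,0],[26,25.5,0],[26,25.5,0],[26,25.5,0],[26,25.5,0],[26,25.5,0],[26,25.5,0],[15,40.5,0],[15,40.5,0],[15,40.5,0],[15,40.5,0],[15,40.5,0],[15,40.5,0],[15,40.5,0],[15,40.5,0]], "spin": [3,3,3,3,3,3,3,3,3,3,3,3,3,3,3,3,3,3,3,2], "jaw": -1, "squeeze": 20}}

```text
time: 2.1
tool_pos: [0.5677, 0.1246, 0.4043]
tool_rot: [-3.141, 0.0, 1.293]
contact_force: [-0.1, 1.0, -0.1]
opening: 0.0004
grip_force: 0.0
```

Emit:
{"op": "arm_command", "data": {"xyz": [[1,0,-20],[0,0,-25],[0,0,-25],[0,0,-25],[0,0,-20],[0,0,-15],[0,0,-10],[0,0,0],[0,0,0]], "spin": [0,0,0,0,0,0,0,0,0]}}

```text
time: 3.0
tool_pos: [0.5686, 0.1228, 0.2651]
tool_rot: [3.141, -0.0, 1.29]
contact_force: [-0.4, 1.0, 0.0]
opening: 0.0007
grip_force: 0.0
```

Run:
```python
from h import *
s=observe();print(s["contact_force"],s["tool_pos"])
c=grab("side");i=c["img"][180:300,240:400,::-1];cv2.imwrite("pics/s2.png",cv2.resize(i,None,fx=5,fy=5,interpolation=cv2.INTER_CUBIC))
```

```text
[-0.42211354  0.95102861  0.00461859] [0.56858891 0.12275163 0.26508625]
```

View pics/s2.png

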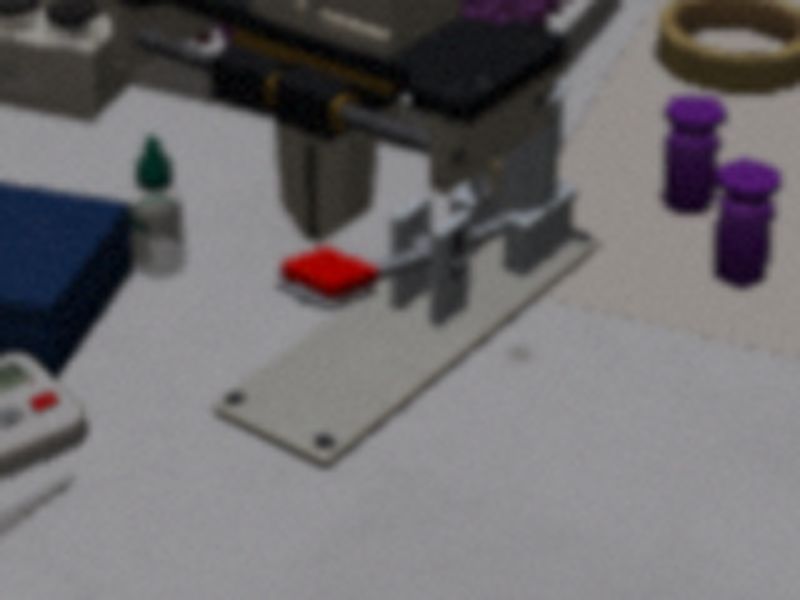

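The closed fingers (315,235) stand just above the red pad (328,272), clear of everything else. I'll go down slowly by feel.

Emit:
{"op": "arm_command", "data": {"xyz": [[0,2,-2],[0,0,-2],[0,0,-2],[0,0,-2],[0,0,-1],[0,0,-1],[0,0,-1],[0,0,-1],[0,0,-1],[0,0,-1]], "spin": [0,0,0,0,0,0,0,0,0,0]}}

```text
time: 4.05
tool_pos: [0.5685, 0.1249, 0.251]
tool_rot: [3.141, -0.001, 1.29]
contact_force: [0.3, 1.4, 3.7]
opening: 0.0006
grip_force: 1.6
```

Emit:
{"op": "arm_command", "data": {"xyz": [[0,0,-1],[0,0,-1],[0,0,-1],[0,0,-1],[0,0,-1]], "spin": [0,0,0,0,0]}}

```text
time: 4.55
tool_pos: [0.5685, 0.1248, 0.2458]
tool_rot: [3.141, -0.0, 1.291]
contact_force: [0.0, 1.4, 3.9]
opening: 0.0004
grip_force: 1.7
```

Emit:
{"op": "arm_command", "data": {"xyz": [[0,0,-1],[0,0,-1],[0,0,-1],[0,0,-1],[0,0,-1]], "spin": [0,0,0,0,0]}}

```text
time: 5.05
tool_pos: [0.5684, 0.1248, 0.2407]
tool_rot: [3.141, -0.0, 1.291]
contact_force: [0.8, 1.6, 4.3]
opening: 0.0008
grip_force: 1.8
```

Emit:
{"op": "arm_command", "data": {"xyz": [[0,0,-1.5],[0,0,-1.5],[0,0,-1.5],[0,0,-1.5],[0,0,-1.5],[0,0,-1.5],[0,0,-1.5],[0,0,-1.5],[0,0,-1],[0,0,-1]], "spin": [0,0,0,0,0,0,0,0,0,0]}}

```text
time: 6.05
tool_pos: [0.5684, 0.1249, 0.2268]
tool_rot: [3.141, -0.0, 1.291]
contact_force: [1.1, 4.4, 5.8]
opening: 0.0002
grip_force: 2.6
```

Emit:
{"op": "arm_command", "data": {"xyz": [[0,0,-1],[0,0,-1],[0,0,-1]], "spin": [0,0,0]}}

```text
time: 6.35
tool_pos: [0.5685, 0.1249, 0.2238]
tool_rot: [3.141, -0.0, 1.291]
contact_force: [1.1, 4.1, 4.1]
opening: 0.0003
grip_force: 2.5
```

Emit:
{"op": "arm_command", "data": {"xyz": [[0,0,-1],[0,0,-1]], "spin": [0,0]}}

```text
time: 6.55
tool_pos: [0.5684, 0.1248, 0.2218]
tool_rot: [3.141, -0.0, 1.291]
contact_force: [1.7, 4.3, 5.0]
opening: 0.0009
grip_force: 2.7
```

Emit:
{"op": "arm_command", "data": {"xyz": [[0,0,-1],[0,0,-1]], "spin": [0,0]}}

```text
time: 6.75
tool_pos: [0.5684, 0.1249, 0.2197]
tool_rot: [3.141, -0.0, 1.291]
contact_force: [1.3, 4.1, 4.6]
opening: 0.0
grip_force: 2.7
```

Emit:
{"op": "arm_command", "data": {"xyz": [[0,0,-1],[0,0,-1]], "spin": [0,0]}}

```text
time: 6.95
tool_pos: [0.5684, 0.1249, 0.2177]
tool_rot: [3.141, -0.0, 1.29]
contact_force: [0.8, 4.4, 4.9]
opening: 0.0008
grip_force: 2.8
```

Emit:
{"op": "arm_command", "data": {"xyz": [[0,0,-1]], "spin": [0]}}

```text
time: 7.05
tool_pos: [0.5684, 0.1249, 0.2166]
tool_rot: [3.141, -0.0, 1.29]
contact_force: [1.5, 5.1, 4.4]
opening: 0.0004
grip_force: 2.8
```

Emit:
{"op": "arm_command", "data": {"xyz": [[0,0,-1]], "spin": [0]}}

```text
time: 7.15
tool_pos: [0.5684, 0.1249, 0.2157]
tool_rot: [3.141, -0.0, 1.291]
contact_force: [1.9, 4.6, 5.2]
opening: -0.0001
grip_force: 2.7
```

Emit:
{"op": "arm_command", "data": {"xyz": [[0,0,-1]], "spin": [0]}}

```text
time: 7.25
tool_pos: [0.5684, 0.1248, 0.2146]
tool_rot: [3.141, -0.0, 1.291]
contact_force: [1.6, 4.1, 4.8]
opening: 0.0003
grip_force: 2.7
```

Emit:
{"op": "arm_command", "data": {"xyz": [[0,0,-1]], "spin": [0]}}

```text
time: 7.35
tool_pos: [0.5684, 0.1248, 0.2136]
tool_rot: [3.141, -0.0, 1.291]
contact_force: [0.8, 5.0, 4.2]
opening: 0.0005
grip_force: 2.7
```

Emit:
{"op": "arm_command", "data": {"xyz": [[0,0,-1]], "spin": [0]}}

```text
time: 7.45
tool_pos: [0.5684, 0.1248, 0.2126]
tool_rot: [3.141, -0.0, 1.291]
contact_force: [0.5, 4.1, 4.0]
opening: 0.0004
grip_force: 2.7
```

Emit:
{"op": "arm_command", "data": {"xyz": [[0,0,-0.8]], "spin": [0]}}

```text
time: 7.55
tool_pos: [0.5684, 0.1248, 0.2118]
tool_rot: [3.142, 0.0, 1.291]
contact_force: [1.3, 4.3, 4.6]
opening: 0.0005
grip_force: 2.6
```

Emit:
{"op": "arm_command", "data": {"xyz": [[0,0,-0.6]], "spin": [0]}}

```text
time: 7.65
tool_pos: [0.5684, 0.1247, 0.2112]
tool_rot: [3.142, 0.0, 1.291]
contact_force: [1.4, 3.9, 3.5]
opening: 0.0005
grip_force: 2.6
```

Emit:
{"op": "arm_command", "data": {"xyz": [[0,0,-1]], "spin": [0]}}

```text
time: 7.75
tool_pos: [0.5684, 0.1247, 0.2103]
tool_rot: [3.141, 0.0, 1.291]
contact_force: [0.4, 3.3, 5.9]
opening: 0.0005
grip_force: 3.3
```

Emit:
{"op": "arm_command", "data": {"xyz": [[0,0,-0.8]], "spin": [0]}}

```text
time: 7.85
tool_pos: [0.5684, 0.1247, 0.2097]
tool_rot: [3.141, 0.0, 1.291]
contact_force: [-0.3, 3.8, 7.1]
opening: 0.0007
grip_force: 4.0
```

Emit:
{"op": "arm_command", "data": {"xyz": [[0,0,-0.8]], "spin": [0]}}

```text
time: 7.95
tool_pos: [0.5685, 0.1246, 0.2091]
tool_rot: [3.141, 0.0, 1.291]
contact_force: [-0.0, 3.3, 8.0]
opening: 0.0006
grip_force: 4.7
```

Emit:
{"op": "arm_command", "data": {"xyz": [[0,0,-0.8]], "spin": [0]}}

```text
time: 8.05
tool_pos: [0.5685, 0.1246, 0.2085]
tool_rot: [3.141, 0.0, 1.291]
contact_force: [-0.3, 2.4, 9.8]
opening: 0.0
grip_force: 5.4
```

Emit:
{"op": "arm_command", "data": {"xyz": [[0,0,-0.7],[0,0,-0.5],[0,0,0]], "spin": [0,0,0]}}

```text
time: 8.35
tool_pos: [0.5685, 0.1245, 0.2077]
tool_rot: [3.14, 0.0, 1.291]
contact_force: [-1.5, 2.3, 12.2]
opening: 0.0011
grip_force: 6.2
```

Emit:
{"op": "arm_command", "data": {"xyz": [[0,0,0],[0,0,0],[0,0,0],[0,0,0],[0,0,0],[0,0,0]], "spin": [0,0,0,0,0,0]}}

```text
time: 8.95
tool_pos: [0.5685, 0.1245, 0.2078]
tool_rot: [3.14, 0.0, 1.291]
contact_force: [-0.6, 3.2, 11.6]
opening: 0.0006
grip_force: 6.1
```

Emit:
{"op": "arm_command", "data": {"xyz": [[0,0,0],[0,0,0],[0,0,0],[0,0,0]], "spin": [0,0,0,0]}}

```text
time: 9.35
tool_pos: [0.5685, 0.1245, 0.2078]
tool_rot: [3.14, 0.0, 1.291]
contact_force: [-0.9, 2.8, 10.9]
opening: 0.0003
grip_force: 6.1
```

Emit:
{"op": "arm_command", "data": {"xyz": [[0,0,-0.2],[0,0,0],[0,0,0]], "spin": [0,0,0]}}

```text
time: 9.65
tool_pos: [0.5685, 0.1245, 0.2076]
tool_rot: [3.14, 0.0, 1.291]
contact_force: [-0.9, 3.2, 13.0]
opening: 0.0005
grip_force: 6.3
```

Emit:
{"op": "arm_command", "data": {"xyz": [[0,0,1],[0,0,1],[0,0,2],[0,0,3],[0,0,6],[0,0,12],[0,0,20],[0,0,30],[0,0,35],[0,0,35],[0,0,35],[0,0,20],[0,0,10]], "spin": [0,0,0,0,0,0,0,0,0,0,0,0,0]}}

```text
time: 10.95
tool_pos: [0.5682, 0.1245, 0.4194]
tool_rot: [3.138, -0.001, 1.29]
contact_force: [0.3, -0.2, -0.2]
opening: 0.0007
grip_force: 0.0
```

```bash
cat > v.py <<'E'
from h import *
for n in("side","top"):
    c=grab(n);W=world(c);cv2.imwrite(f"pics/{n}3.png",c["img"][...,::-1])
    d=np.hypot(W[...,0]-.529,W[...,1]+.0173)
    r=W[(d<.03)&(W[...,2]>.104)&(W[...,2]<.15)]
    print(n,len(r),r.mean(0).round(4),np.percentile(r[:,2],[5,50,90,98]).round(4))
    t=r[r[:,2]>np.percentile(r[:,2],90)-.004]; print(cv2.minEnclosingCircle((t[:,:2]*1000).astype(np.float32)),t.mean(0).round(4))
    if n=="side": cv2.imwrite("pics/s3.png",cv2.resize(c["img"][180:300,240:400,::-1],None,fx=5,fy=5,interpolation=cv2.INTER_CUBIC))
E
python3 v.py
```

```text
side 105 [ 0.5274 -0.0103  0.1148] [0.1048 0.1166 0.1179 0.1184]
((529.5358276367188, -13.372722625732422), 16.851076126098633) [ 0.5282 -0.0122  0.1168]
top 129 [ 0.5298 -0.0139  0.1182] [0.1152 0.1183 0.1201 0.1211]
((530.21728515625, -13.72029972076416), 15.923812866210938) [ 0.5301 -0.0135  0.1186]
```

View pics/s3.png

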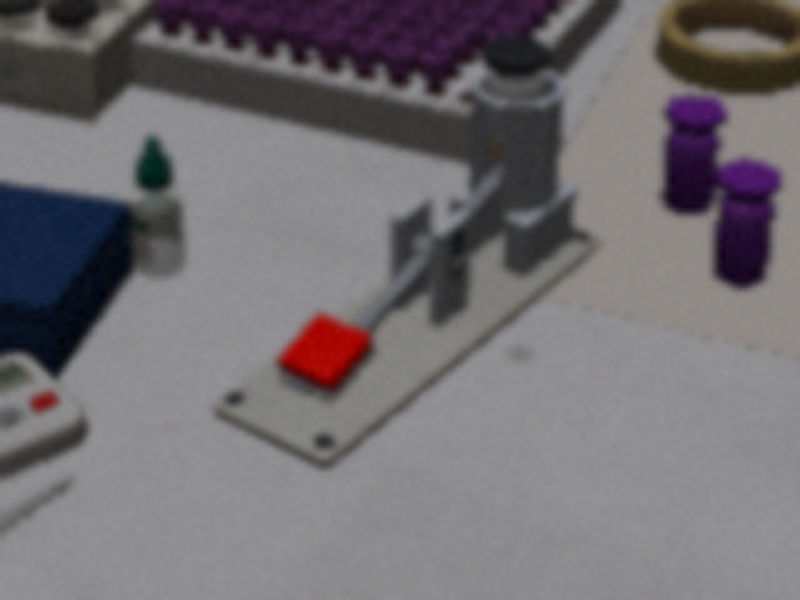

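The pad (326,350) is down. The stopper (518,52) stands about 20 mm above the sleeve mouth, with its top at z≈0.118 and its centre at (0.530, -0.0137).

Emit:
{"op": "arm_command", "data": {"xyz": [[-3,-13,0],[-7,-25,0],[-9,-32,0],[-9,-32,0],[-7,-24,0],[-3,-12,-10],[0,0,-25],[0,0,-30],[0,0,-30],[0,0,-20],[0,0,0],[0,0,0]], "spin": [0,0,0,0,0,0,0,0,0,0,0,0], "jaw": 0.6}}

```text
time: 12.25
tool_pos: [0.5303, -0.0132, 0.3008]
tool_rot: [-3.14, 0.0, 1.291]
contact_force: [0.4, -0.3, 0.3]
opening: 0.0737
grip_force: 0.0
```

Emit:
{"op": "arm_command", "data": {"xyz": [[0,-0.5,-8],[0,0,-6],[0,0,-4],[0,0,-2.5],[0,0,0],[0,0,0]], "spin": [0,0,0,0,0,0]}}

```text
time: 12.85
tool_pos: [0.5305, -0.0138, 0.2812]
tool_rot: [3.141, -0.0, 1.291]
contact_force: [-0.4, -0.7, -0.1]
opening: 0.0733
grip_force: 0.0
```

Emit:
{"op": "arm_command", "data": {"xyz": [[0,0,0],[0,0,0],[0,0,0],[0,0,0],[0,0,0],[0,0,0],[0,0,0],[0,0,0],[0,0,0],[0,0,0]], "spin": [0,0,0,0,0,0,0,0,0,0], "jaw": -1, "squeeze": 15}}

```text
time: 13.85
tool_pos: [0.5304, -0.0138, 0.2811]
tool_rot: [3.141, 0.0, 1.291]
contact_force: [0.4, -0.4, -0.2]
opening: 0.0317
grip_force: 15.0
```

Emit:
{"op": "arm_command", "data": {"xyz": [[0,0,2],[0,0,3],[0,0,4],[0,0,5],[0,0,6],[0,0,8],[0,0,8],[0,0,8],[0,0,8],[0,0,8],[0,0,8],[0,0,6],[0,0,4],[0,0,2],[0,0,0]], "spin": [0,0,0,0,0,0,0,0,0,0,0,0,0,0,0]}}

```text
time: 15.35
tool_pos: [0.5304, -0.0138, 0.3612]
tool_rot: [3.141, -0.0, 1.29]
contact_force: [0.8, 0.6, -0.8]
opening: 0.032
grip_force: 15.0
```

Run:
```python
from h import *
c=grab("side");W=world(c)
i=c["img"][130:250,290:450,::-1];cv2.imwrite("pics/s4.png",cv2.resize(i,None,fx=5,fy=5,interpolation=cv2.INTER_CUBIC))
```

```text
(no output)
```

View pics/s4.png

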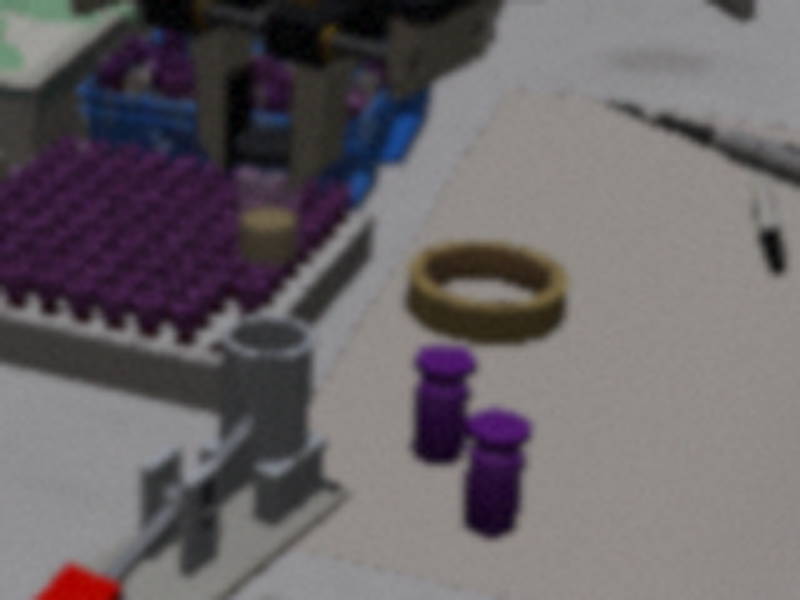

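The vial hangs upright from the gripper, with its liquid at (268,235) and the empty sleeve below at (265,340). I'll carry it to the tray.

Emit:
{"op": "arm_command", "data": {"xyz": [[-0.5,5,0],[-1,10,0],[-1.5,16,0],[-2,22,0],[-2.5,26,0],[-2.5,28,0],[-3,28,0],[-3,28,0],[-3,28,0],[-3,28,0],[-3,28,0],[-2.5,28,0],[-2.5,26,0],[-2,22,0],[-1.5,17,0],[-1,12,0],[-0.5,6,0],[0,0,0],[0,0,0]], "spin": [0,0,0,0,0,0,0,0,0,0,0,0,0,0,0,0,0,0,0]}}

```text
time: 17.3
tool_pos: [0.4955, 0.3437, 0.361]
tool_rot: [3.142, 0.0, 1.29]
contact_force: [-0.3, -0.3, -0.6]
opening: 0.0314
grip_force: 15.0
```

Emit:
{"op": "arm_command", "data": {"xyz": [[0,0,-5],[0,0,-10],[0,0,-15],[0,0,-18],[0,0,-18],[0,0,-18],[0,0,-15],[0,0,-12],[0,0,-8],[0,0,-5],[0,0,-2],[0,0,0],[0,0,0]], "spin": [0,0,0,0,0,0,0,0,0,0,0,0,0]}}

```text
time: 18.6
tool_pos: [0.4956, 0.3444, 0.2356]
tool_rot: [3.141, -0.001, 1.291]
contact_force: [0.6, -0.1, 0.2]
opening: 0.0321
grip_force: 15.0
```

Run:
```python
from h import *
print(observe()["contact_force"])
c=grab("side");W=world(c)
i=c["img"][250:400,200:400,::-1];cv2.imwrite("pics/s5.png",cv2.resize(i,None,fx=4,fy=4,interpolation=cv2.INTER_CUBIC))
```

```text
[ 0.63013489 -0.07209358  0.17856648]
```

View pics/s5.png

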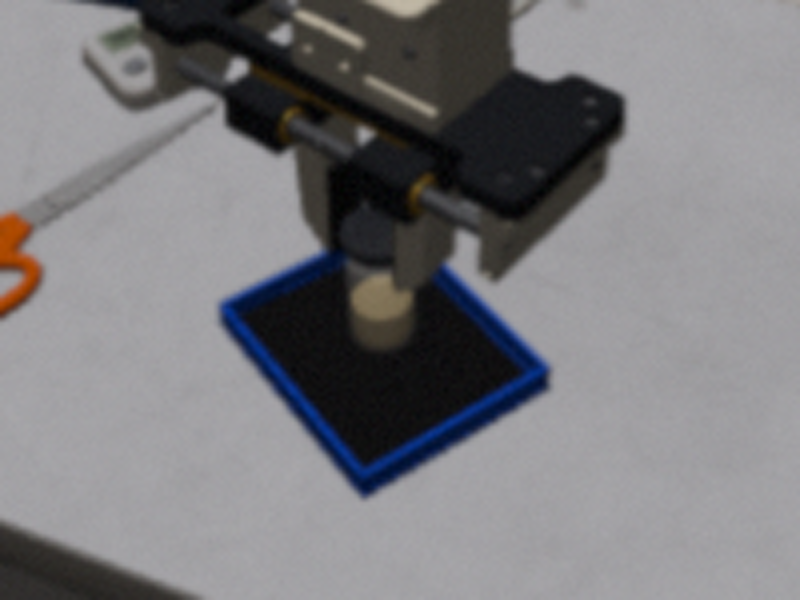

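The upright vial (382,315) is over the liner, just above the floor and well inside the walls. I'll lower it by feel.

Emit:
{"op": "arm_command", "data": {"xyz": [[0,0,-1.5],[0,0,-1.5],[0,0,-1.5],[0,0,-1],[0,0,-1],[0,0,0]], "spin": [0,0,0,0,0,0]}}

```text
time: 19.25
tool_pos: [0.4954, 0.3442, 0.2283]
tool_rot: [-3.141, 0.0, 1.291]
contact_force: [-1.5, -0.1, -0.4]
opening: 0.0322
grip_force: 15.0
```

Emit:
{"op": "arm_command", "data": {"xyz": [[0,0,-1],[0,0,0]], "spin": [0,0]}}

```text
time: 19.45
tool_pos: [0.4954, 0.3442, 0.2274]
tool_rot: [-3.142, 0.0, 1.291]
contact_force: [0.3, -0.4, -0.2]
opening: 0.0318
grip_force: 15.0
```

Emit:
{"op": "arm_command", "data": {"xyz": [[0,0,-0.7],[0,0,0]], "spin": [0,0]}}

```text
time: 19.65
tool_pos: [0.4954, 0.3442, 0.2268]
tool_rot: [3.142, 0.0, 1.291]
contact_force: [-0.4, 0.7, -0.8]
opening: 0.0321
grip_force: 15.0
```

Emit:
{"op": "arm_command", "data": {"xyz": [[0,0,-0.7],[0,0,0]], "spin": [0,0]}}

```text
time: 19.85
tool_pos: [0.4954, 0.3442, 0.226]
tool_rot: [-3.142, 0.0, 1.291]
contact_force: [-0.2, -0.3, -0.5]
opening: 0.0319
grip_force: 15.0
```

Emit:
{"op": "arm_command", "data": {"xyz": [[0,0,-0.7],[0,0,0]], "spin": [0,0]}}

```text
time: 20.05
tool_pos: [0.4954, 0.3442, 0.2253]
tool_rot: [-3.142, 0.0, 1.291]
contact_force: [0.3, -0.4, 0.2]
opening: 0.0319
grip_force: 15.0
```

Emit:
{"op": "arm_command", "data": {"xyz": [[0,0,-0.7],[0,0,0]], "spin": [0,0]}}

```text
time: 20.25
tool_pos: [0.4954, 0.3443, 0.2246]
tool_rot: [-3.142, 0.0, 1.291]
contact_force: [-0.4, 0.0, -0.1]
opening: 0.0318
grip_force: 15.0
```

Emit:
{"op": "arm_command", "data": {"xyz": [[0,0,-0.7],[0,0,0]], "spin": [0,0]}}

```text
time: 20.45
tool_pos: [0.4954, 0.3443, 0.224]
tool_rot: [3.142, 0.0, 1.291]
contact_force: [-0.1, 0.1, -0.5]
opening: 0.0318
grip_force: 15.0
```

Emit:
{"op": "arm_command", "data": {"xyz": [[0,0,-0.7],[0,0,0]], "spin": [0,0]}}

```text
time: 20.65
tool_pos: [0.4954, 0.3444, 0.2239]
tool_rot: [3.141, -0.001, 1.291]
contact_force: [-1.6, -1.1, 4.0]
opening: 0.0318
grip_force: 15.0
```

Emit:
{"op": "arm_command", "data": {"xyz": [[0,0,-0.7],[0,0,0]], "spin": [0,0]}}

```text
time: 20.85
tool_pos: [0.4954, 0.3445, 0.2238]
tool_rot: [3.141, -0.001, 1.291]
contact_force: [-2.2, 0.3, 8.8]
opening: 0.0319
grip_force: 15.0
```

Run:
```python
from h import *
c=grab("side");W=world(c)
i=c["img"][290:350,260:340,::-1];cv2.imwrite("pics/s6.png",cv2.resize(i,None,fx=8,fy=8,interpolation=cv2.INTER_CUBIC))
print(observe()["contact_force"])
```

```text
[-2.75531811  0.14709478  8.81576307]
```

View pics/s6.png

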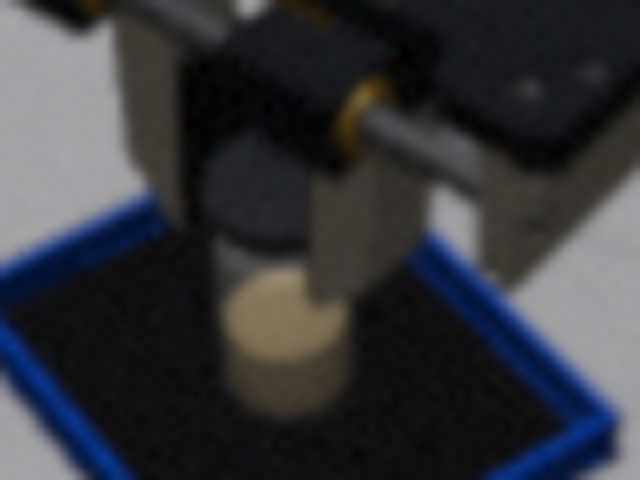

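The vial is upright and now rests on the floor of the tray: its bottom is at (285,400) and the contact force is about 8 N. I'll back off slightly, release slowly and retreat.

Emit:
{"op": "arm_command", "data": {"xyz": [[0,0,0.7],[0,0,0.5],[0,0,0]], "spin": [0,0,0], "squeeze": 5}}

```text
time: 21.2
tool_pos: [0.4955, 0.3442, 0.2238]
tool_rot: [3.141, 0.0, 1.291]
contact_force: [-0.2, 0.1, 2.6]
opening: 0.0324
grip_force: 5.0
```

Emit:
{"op": "arm_command", "data": {"xyz": [[0,0,0],[0,0,0],[0,0,0],[0,0,0],[0,0,0],[0,0,0],[0,0,0],[0,0,0]], "spin": [0,0,0,0,0,0,0,0], "jaw": 0.6}}

```text
time: 22.0
tool_pos: [0.4954, 0.3443, 0.2239]
tool_rot: [3.141, -0.0, 1.291]
contact_force: [0.2, 0.4, 0.0]
opening: 0.0732
grip_force: 0.0
```

Emit:
{"op": "arm_command", "data": {"xyz": [[0,0,3],[0,0,6],[0,0,10],[0,0,20],[0,0,25],[0,0,25],[0,0,25],[0,0,20],[0,0,20],[0,0,10],[-10,-20,0],[-10,-30,0],[-10,-35,0],[-10,-35,0],[-10,-30,0],[0,-20,0],[0,0,0],[0,0,0],[0,0,0]], "spin": [0,0,0,0,0,0,0,0,0,0,0,0,0,0,0,0,0,0,0]}}

```text
time: 23.9
tool_pos: [0.4455, 0.1749, 0.3879]
tool_rot: [3.141, -0.0, 1.291]
contact_force: [-0.3, -0.2, -0.1]
opening: 0.0733
grip_force: 0.0
```

Run:
```python
from h import *
c=grab("side")
i=c["img"][180:380,160:420,::-1];cv2.imwrite("pics/s7.png",cv2.resize(i,None,fx=3,fy=3,interpolation=cv2.INTER_CUBIC))
W=world(c);d=np.hypot(W[...,0]-.4955,W[...,1]-.3445);r=W[(d<.04)&(W[...,2]>.058)];print(len(r),r.mean(0),r[:,2].max())
```

```text
214 [0.49350279 0.34451855 0.06000803] 0.06235410241468503
```

View pics/s7.png

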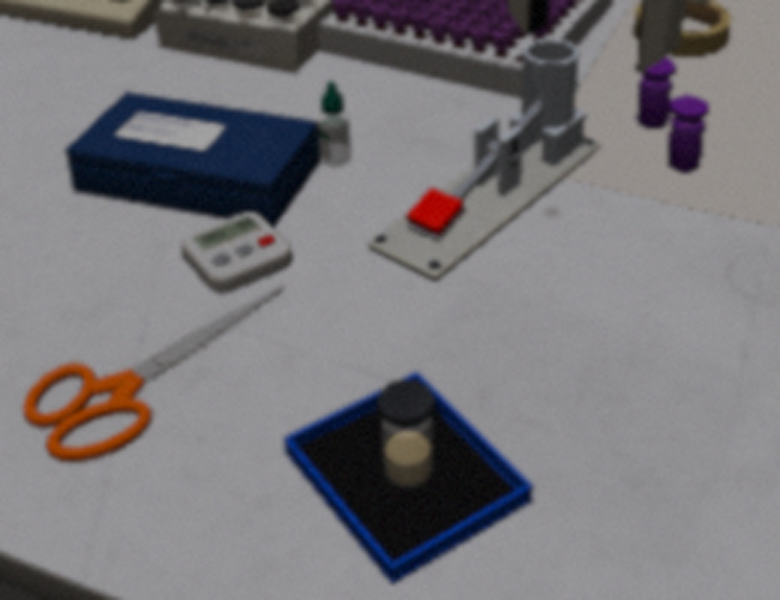

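The vial stands upright in the tray at (408,435) with its top at about 62 mm, the robot is clear, and the bystanders are where they were.

```bash
python3 -c "
from cell import *
print(hand_in())"
```

```text
the job is handed in; nothing more can be done
None
```

The job is handed in: I held the lever on its stop for about a second at 11–13 N, lifted the vial out, and left it standing upright in the blue tray. The tape, timer and dropper bottle were not touched, and it took about 24 s.

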